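# Free the stuck clamp knob and close the board holder on the circuit board

### The arm

A 7-joint arm with a two-finger parallel gripper is mounted at the origin on the work surface. World frame = base frame: x ahead of the robot, y to its left, z up, the work surface at z = 0. Lengths are in mm, angles in rad, forces in N, time in s.
With the tool pointing down it reaches from about 425 to 1025 mm from the base axis. Payload 3.6 kg.
Tool frame: the origin (TCP) lies at the very end of the fingers, on their centre line; the grasp point (between the pads) lies bot.pinch_z behind it (bot.pinch_z is the distance from the TCP to the grasp point, in mm); z points along the fingers, y is the direction in which the jaws open and shut (so a half turn about z gives the same grasp; the last joint's range is limited). The gripper opens to 85 mm and grips with 20 to 120 N. Pads are 22 mm wide; open, the fingers measure 114 mm over their backs; the gripper's body (76 mm by 85 mm) begins 54 mm behind the grasp point. The pads swing forward as they close: fully open they stand 13 mm farther back than shut.
Start: joints at [1.159, 0.591, 0.048, 1.609, -0.033, 0.943, -0.034], TCP at [227.236, -688.472, 231.302] pointing down, gripper open.
Joint ranges: [-2.69, 2.69], [-0.47, 2.24], [-1.27, 1.36], [0.19, 2.51], [-1.53, 4.68], [0.08, 2.07], [-3.09, 3.09]. Speed limits (rad/s): [2.57, 2.57, 3.14, 3.14, 3.14, 3.14, 3.14].

### API

Orientations are given as a unit quaternion [x, y, z, w].
In Python, from bench import bot, cams gives the robot as it stands. The module is installed in compiled form; this text tells all that it offers.
- The arm moves only by the tool jog_arm, never from a script. Its argument "steps" is a list of rows, each a list of 7 numbers: the turn, a rotation vector about the world's x, y, z in degrees, then the shift along the world's x, y, z in m, then the finger opening in m, from 0 to 0.0854. A call has exactly 10 rows; each row shifts and turns the commanded pose from where the row before left it; what a row does not reach is not made up. A row lasts 1/10 s, in which the tool goes at most 50 mm and 8.59 degrees, less where a joint would pass 70% of its speed; a pose out of reach is approached as far as the arm can. A call is refused whole if a number of a shift passes 0.05 or a number of a turn 8.59, either way. A call with a gripper value outside its range is refused whole. The fingers move at their own pace and stop on an object; "squeeze" is the grip in N (left out, the last holds). Time passes only in rows, so rows that do not move let the fingers close, or fill a call up. It gives the time, the measured TCP pose, the force and the opening at its end, in the units of the state.
- bot.read_state(): the state, without advancing time (a new reading comes with each control period).
- cams.get_image(name): name is "scene" or "top" or "wrist"; returns a dict with "frame" (400x640x3 uint8, red, green, blue), "camera_matrix" (3x3 intrinsics, pixels), "dist_coeffs" ([k1, k2, p1, p2, k3] as OpenCV has them; the pictures are not rectified), "cam_to_world" (4x4, takes a point from camera to world coordinates). Camera axes: x right, y up, looking along -z (the intrinsics and any distortion apply to the point x, -y, -z); pixel columns grow to the right and rows downward; lengths in mm; the calibration is good to about 2 mm. A picture is of the moment at which its call begins. There is no depth.
- bot.finish_job(): hands the job in, once; it reports no verdict.
The state is a dict: "clock": time; "qpos": joint angles; "qd": joint speeds; "joint_efforts": joint torques, N m; "tool_pos": TCP position; "eef_rot": TCP orientation; "ft_force": force on the tool from outside, world axes, zero at the start; "ft_torque": the same for the moment, N m; "opening": opening from 0.0 (shut) to 1.0 (fully open).
Only numpy, scipy, OpenCV 4.12 (cv2) and the standard library are available. Lean on these libraries where they do the work, as an engineer would, in place of code of your own. Each camera call takes 0.05 s, during which the arm holds its last target.

### The job

The clamp knob of the circuit-board holder is stuck tight. Break it loose with a short firm anticlockwise twist and back it off by about 60 degrees, slide the jaw along by the knob until the circuit board sits snug and square between the two jaws, with the spring-backed far jaw giving by about a millimetre and the board never squeezed hard, and tighten the knob again so that the board stays held when you let go. Leave the other things on the bench where they are.

Things in the scene. Friction and masses are not known exactly. Their poses are not given: they have to be found in the camera images.
- holder: the circuit-board holder, fixed to the bench: aluminium base plate 150 mm (x) by 330 mm (y), top 12 mm above the bench, with two steel guide rods along y. Origin: on the bench under the plate's centre. Its +y axis points along the rods from the sliding jaw towards the fixed jaw; z is up
- knob_grip (a point): point on the axis of the clamp knob at the height to grip it, 71 mm above the bench. The knob is round, black, fluted, 40 mm across and 26 mm high (54 to 80 mm above the bench), with a white mark on top; it stands on a 24 mm collar on the grey sliding jaw carriage (124 by 48 mm, top 40 mm above the bench; its jaw plate's top is at 48 mm). Its axis is vertical, 30 mm behind the jaw's face
- knob (a joint): turning angle of the clamp knob, rad: about 0 = clamped tight, grows as it is turned anticlockwise seen from above (loosening). Tight, it takes about 0.5 N m to break loose; the resistance dies away by 0.35 rad, beyond which it turns freely (0.04 N m) and the jaw can slide. Turned back clockwise it bites from 0.35 rad on; at 0.1 rad or less (about 0.6 N m) the jaw is firmly clamped. Stops at -0.03 and 1.6 rad
- jaw (a joint): travel of the sliding jaw, m: grows towards the fixed jaw (holder's +y). The gap between the two jaw faces is 0.195 m minus this value. It slides against about 3 N of friction once the knob is slack and is locked while the knob is tight
- jaw_face (a point): centre of the sliding jaw's flat front face (100 mm wide, 28 mm high), 35 mm above the bench; the face looks to the holder's +y
- anvil_face (a point): centre of the fixed end's jaw face (86 mm wide, 28 mm high), 35 mm above the bench; it looks to the holder's -y, at y = +110 mm in the holder's frame when unloaded. This jaw plate is backed by stiff springs: it gives 1 mm per 8 N, at most 5 mm
- board_center (a point): centre of the green circuit board, 84 mm (x) by 110 mm (y) by 2 mm, standing loose on four brass spacers on the base plate between the jaws, its middle 35 mm above the bench, tallest parts 9 mm above it. Its y axis runs roughly along the rods; its two 84 mm edges meet the jaws. 140 g. It bows and is damaged if a jaw presses it with more than 20 N; 4 to 12 N is snug
Not all that is in view belongs to the job. What is shaped like the part that bears board_center but brown or orange is not meant.

How it is judged:
By the outcome, as a careful person would: the job done as asked, in the order asked, and still so for the second after the job is handed in, with the robot touching nothing.
It also fails if it takes over 54 s, if anything falls off the work surface, if the arm or the gripper's body presses on something with over 40 N, if the wrist force passes 120 N, or if a joint passes its speed limit or range.

## Working session

There is one attempt and no reset: what is moved stays moved. The work goes in short steps, Python scripts to look and compute and a tool call to move; the robot and the scene stay as the last step left them, time stands still between calls to the robot, and variables do not carry over. Pictures are saved under pics/ and viewed, and the job is handed in when it is done.

Besides the shell and the picture viewer there is one more tool, called after "Call:" as a command line: name --pt "numbers of a row" for each row, then --argument value for the rest. jog_arm: Moves the arm, as the interface text tells. Its arguments: {"type":"object","properties":{"steps":{"type":"array"},"squeeze":{"type":"number"}},"required":["steps"]}

```bash
mkdir -p pics; ls; python3 - <<'E'
from bench import bot,cams
import cv2
print(bot.read_state(), bot.pinch_z)
for n in ["scene","top","wrist"]:
    d=cams.get_image(n); cv2.imwrite(f"pics/{n}0.png",d["frame"][:,:,::-1])
    print(n,d["camera_matrix"],d["dist_coeffs"],d["cam_to_world"])
E
```

```text
pics
{'clock': 0.0, 'qpos': array([ 1.15849584,  0.59209807,  0.04828283,  1.60981785, -0.03329462,
        0.94268177, -0.03371283]), 'qd': array([ 1.24318092e-03,  1.77331745e-03,  1.96709415e-05, -1.39742250e-03,
       -9.57992084e-04,  1.77717382e-03,  6.48061478e-04]), 'joint_efforts': array([-2.01983676e-04, -5.48702323e+01,  1.54682525e+00, -1.98125356e+01,
        9.40518163e-03,  8.86528403e-03,  7.82858194e-06]), 'tool_pos': array([ 226.99535399, -687.68840307,  230.15734624]), 'eef_rot': array([ 9.87315303e-01,  1.58768012e-01, -2.33034000e-04, -1.07541331e-03]), 'ft_force': array([-0.14121941,  0.07593499, -0.71800986]), 'ft_torque': array([0.05893572, 0.02991759, 0.00777367]), 'opening': 0.9968865206920696} 18.700000000000003
scene [[459.19016572   0.         323.78251688]
 [  0.         459.19016572 200.76342129]
 [  0.           0.           1.        ]] [0.00630105 0.         0.         0.         0.        ] [[ 2.28994757e-03 -6.22659305e-01  7.82489710e-01  1.15011050e+03]
 [ 9.99973476e-01  6.83598406e-03  2.51326277e-03  7.20076108e+00]
 [-6.91399363e-03  7.82463
[... 334 characters left out ...]
1 -8.68377821e-02  3.91033281e+02]
 [-9.99550399e-01  2.50833142e-02 -1.64264011e-02  1.88877289e+01]
 [-1.41804155e-02  8.72326938e-02  9.96087031e-01  1.05818419e+03]
 [ 0.00000000e+00  0.00000000e+00  0.00000000e+00  1.00000000e+00]]
wrist [[296.47885477   0.         316.58367906]
 [  0.         296.47885477 197.48744598]
 [  0.           0.           1.        ]] [-0.02977929  0.          0.          0.          0.        ] [[ 3.14232899e-01  9.13062784e-01  2.59950068e-01  2.92630216e+02]
 [-9.49342930e-01  3.02910067e-01  8.36271083e-02 -6.65723110e+02]
 [-2.38469211e-03 -2.73060148e-01  9.61994007e-01  3.73121003e+02]
 [ 0.00000000e+00  0.00000000e+00  0.00000000e+00  1.00000000e+00]]
```

View pics/top0.png

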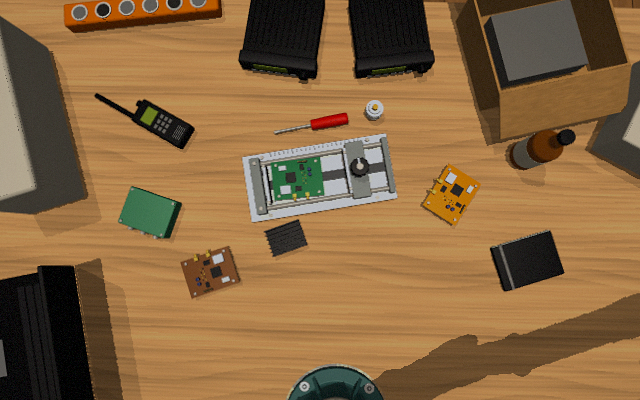

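View pics/scene0.png

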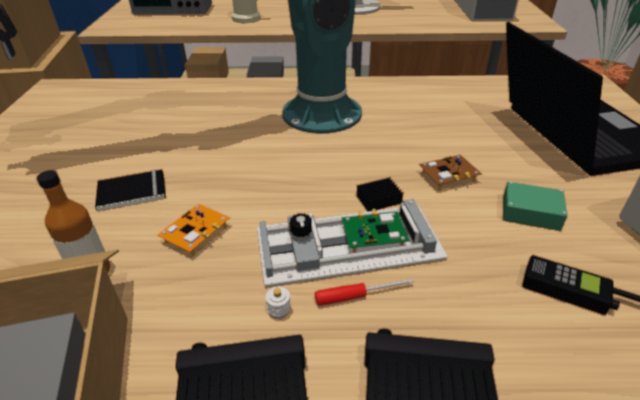

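View pics/wrist0.png

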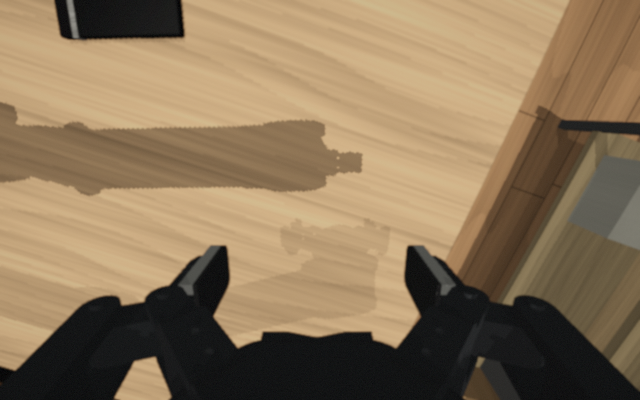

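The top view shows the holder at about (320,178), with the knob at (359,167) and the green board between the jaws at (298,178). The orange board at (451,193), the brown board at (211,272) and the plain green block at (150,212) are not meant. I'll enlarge the holder to confirm.

```bash
cat > h.py <<'E'
import numpy as np, cv2
from bench import bot,cams
def pix2w(d,uv,z):
    K=d["camera_matrix"];D=np.array(d["dist_coeffs"]);T=d["cam_to_world"]
    p=cv2.undistortPoints(np.array([[uv]],float),K,D)[0,0]
    r=T[:3,:3]@np.array([p[0],-p[1],-1.]);o=T[:3,3]
    return o+r*(z-o[2])/r[2]
def w2pix(d,P):
    K=d["camera_matrix"];D=np.array(d["dist_coeffs"]);T=d["cam_to_world"]
    P=np.atleast_2d(P).astype(float);c=(P-T[:3,3])@T[:3,:3]; c=c*[1,-1,-1]
    return cv2.projectPoints(c,np.zeros(3),np.zeros(3),K,D)[0][:,0]
def crop(d,x0,y0,w,h,s,name):
    f=d["frame"][y0:y0+h,x0:x0+w,::-1]
    cv2.imwrite("pics/"+name,cv2.resize(f,None,fx=s,fy=s,interpolation=cv2.INTER_CUBIC))
E
python3 - <<'E'
from h import *
d=cams.get_image("top");crop(d,235,125,170,105,4.7,"tc0.png")
d=cams.get_image("scene");crop(d,250,190,200,100,4,"sc0.png")
E
```

```text
(no output)
```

View pics/tc0.png

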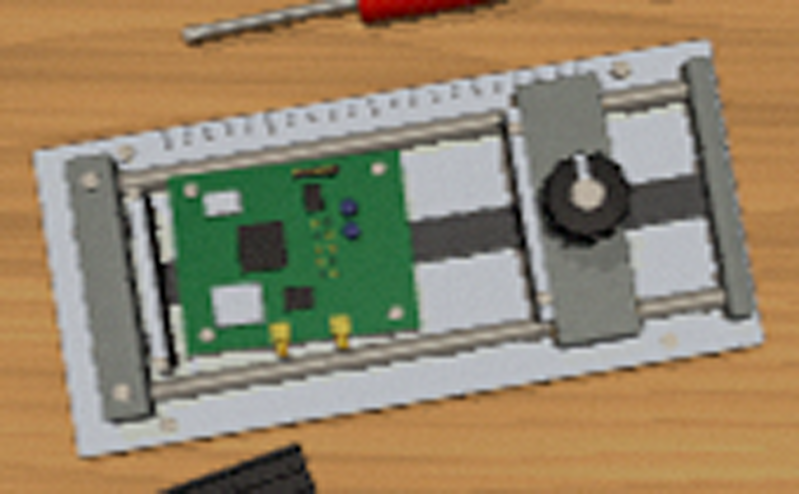

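View pics/sc0.png

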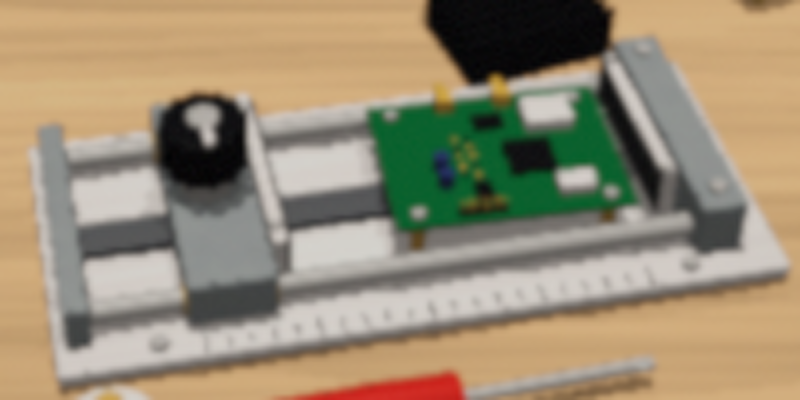

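```bash
python3 - <<'E'
from h import *
d=cams.get_image("top")
f=lambda u,v,z:pix2w(d,((u+.5)/4.7-.5+235,(v+.5)/4.7-.5+125),z)
C=np.array([f(35,150,12),f(712,40,12),f(763,342,12),f(80,457,12)])
print(C.round(1)); c=C.mean(0);print(c)
print([np.linalg.norm(C[i]-C[(i+1)%4]).round(1) for i in range(4)])
# +y axis: from knob side (right) to left
y=(C[0]-C[1])/np.linalg.norm(C[0]-C[1])+(C[3]-C[2])/np.linalg.norm(C[3]-C[2]); y/=np.linalg.norm(y)
x=(C[1]-C[2])/np.linalg.norm(C[1]-C[2])+(C[0]-C[3])/np.linalg.norm(C[0]-C[3]);x/=np.linalg.norm(x)
print("y",y,np.degrees(np.arctan2(y[1],y[0])),"x",x,np.degrees(np.arctan2(x[1],x[0])))
H=lambda p:np.array([ (p-c)@np.array([y[1],-y[0],0]),(p-c)@y,p[2]])
for n,p in dict(knob=(585,193,80),jt=(510,120,48),jb=(540,328,48),a1=(140,190,48),a2=(172,370,48),b1=(165,178,36),b2=(400,150,36),b3=(420,328,36),b4=(188,355,36)).items():
    P=f(*p);print(n,P.round(1),H(P).round(1))
d=cams.get_image("scene")
g=lambda u,v,z:pix2w(d,((u+.5)/4-.5+250,(v+.5)/4-.5+190),z)
print("scene knob",g(203,117,80), "plate",g(62,383,12),g(785,272,12))
P=g(203,117,80);print(H(P))
E
```

```text
[[ 567.6  225.2   12. ]
 [ 628.7  -98.    12. ]
 [ 484.  -124.2   12. ]
 [ 421.2  197.6   12. ]]
[525.3797326   50.15424284  12.        ]
[np.float64(328.8), np.float64(147.1), np.float64(327.9), np.float64(148.9)]
y [-0.18859977  0.98205403  0.        ] 100.87107984206571 x [0.98334873 0.18172856 0.        ] 10.470460027600692
knob [542.6 -34.8  80. ] [  0.9 -86.7  80. ]
jt [580.7  -1.3  48. ] [ 44.6 -61.   48. ]
jb [484.7 -17.3  48. ] [-52.7 -58.5  48. ]
a1 [544.  168.6  48. ] [ 40.6 112.8  48. ]
a2 [461.1 150.7  48. ] [-44.1 110.9  48. ]
b1 [551.7 158.9  36. ] [ 46.4 101.8  36. ]
b2 [567.6  49.4  36. ] [41.3 -8.7 36. ]
b3 [484.4  37.9  36. ] [-42.6  -4.3  36. ]
b4 [469.1 145.1  36. ] [-37.4 103.9  36. ]
scene knob [541.83567325 -35.93415015  80.        ] plate [633.62009618 -94.43732109  12.        ] [571.55222734 222.57518695  12.        ]
[-7.56285018e-02 -8.76470403e+01  8.00000000e+01]
```

Confirmed in the crop. The knob is at crop px (585,193), which gives world ≈ (542,-35). The scene view gives the same point within 1 mm, and plate and board sizes check to about 2 mm. Holder yaw is ≈ 10.7°, the board is skewed ~2–3°, and the jaw is at ≈ 28 mm. Next I move to a hover over the knob.

Call:
jog_arm --pt "0 0 1.5 0.01 0.02 0 0.085" --pt "0 0 1.5 0.0165 0.034 0 0.085" --pt "0 0 1.5 0.0165 0.034 0 0.085" --pt "0 0 1.5 0.0165 0.034 0 0.085" --pt "0 0 1.5 0.0165 0.034 0 0.085" --pt "0 0 1.5 0.0165 0.034 0 0.085" --pt "0 0 1.5 0.0165 0.034 0 0.085" --pt "0 0 1.5 0.0165 0.034 0 0.085" --pt "0 0 1.5 0.0165 0.034 0 0.085" --pt "0 0 1.5 0.0165 0.034 0 0.085"

```text
clock: 1.35
tool_pos: [386.3, -361.2, 231.6]
eef_rot: [0.958, 0.287, 0.0, 0.0]
ft_force: [0.1, 0.1, -0.3]
opening: 0.995
```

Call:
jog_arm --pt "0 0 1.5 0.0165 0.034 0 0.085" --pt "0 0 1.5 0.0165 0.034 0 0.085" --pt "0 0 1.5 0.0165 0.034 0 0.085" --pt "0 0 1.5 0.0165 0.034 0 0.085" --pt "0 0 1.5 0.0165 0.034 0 0.085" --pt "0 0 1.5 0.0165 0.034 0 0.085" --pt "0 0 1.5 0.0165 0.034 -0.01 0.085" --pt "0 0 1.5 0.0165 0.034 -0.015 0.085" --pt "0 0 1.5 0.016 0.034 -0.02 0.085" --pt "0 0 1.5 0.0085 0.0212 -0.02 0.085"

```text
clock: 2.35
tool_pos: [544.4, -31.8, 166.3]
eef_rot: [0.912, 0.411, 0.002, -0.0]
ft_force: [-0.2, -1.0, -0.9]
opening: 0.994
```

```bash
python3 - <<'E'
from h import *
s=bot.read_state();print(s["clock"],s["tool_pos"],s["eef_rot"],s["qpos"],s["ft_force"],s["ft_torque"])
d=cams.get_image("wrist");cv2.imwrite("pics/w1.png",d["frame"][:,:,::-1])
P=w2pix(d,[[542.2,-35.3,80]]);print(P)
E
```

```text
2.35 [544.41024885 -31.82311909 166.34171556] [ 9.11722605e-01  4.10802491e-01  1.78999944e-03 -6.53375530e-07] [ 0.12217167  0.4615053  -0.1943022   2.06455834  0.14529916  0.62472884
 -0.89421615] [-0.20036083 -0.95604501 -0.86532394] [ 0.00926259 -0.06737728 -0.01940453]
[[317.92001484 208.00962898]]
```

View pics/w1.png

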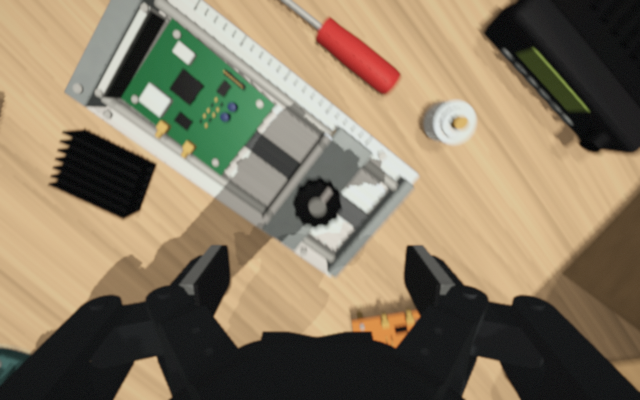

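Call:
jog_arm --pt "0 0 0 0 0 -0.01 0.085" --pt "0 0 0 0 0 -0.01 0.085" --pt "0 0 0 0 0 -0.015 0.085" --pt "0 0 0 0 0 -0.015 0.085" --pt "0 0 0 0 0 -0.01 0.085" --pt "0 0 0 0 0 0 0.085" --pt "0 0 0 0 0 0 0.085" --pt "0 0 0 0 0 0 0.085" --pt "0 0 0 0 0 0 0.085" --pt "0 0 0 0 0 0 0.085"

```text
clock: 3.4
tool_pos: [542.6, -35.3, 106.8]
eef_rot: [0.913, 0.409, 0.0, 0.0]
ft_force: [-0.6, -0.1, 0.5]
opening: 0.997
```

```bash
python3 - <<'E'
from h import *
s=bot.read_state();print(s["clock"],s["tool_pos"],s["eef_rot"],s["qpos"],s["ft_force"],s["ft_torque"])
d=cams.get_image("wrist");crop(d,220,110,200,150,4,"w2.png")
P=w2pix(d,[[542.2,-35.3,80]]);print(P)
E
```

```text
3.4 [542.59042823 -35.28908143 106.84217926] [9.12614916e-01 4.08819943e-01 4.63052242e-04 2.36064471e-04] [ 0.10205522  0.55215206 -0.16334163  2.10335157  0.17978771  0.49780287
 -0.92409448] [-0.5722395  -0.14893962  0.52410865] [0.01795809 0.01700667 0.0472066 ]
[[316.95879456 231.42900088]]
```

View pics/w2.png

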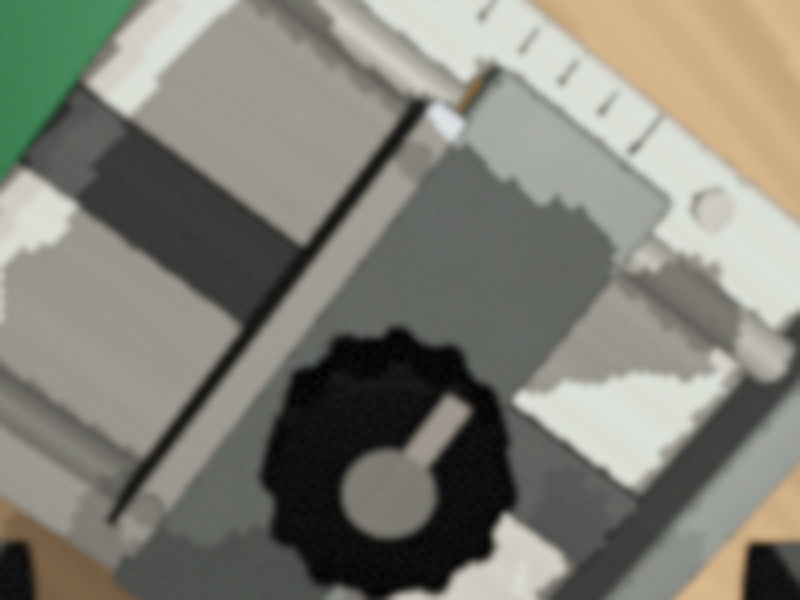

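The knob cap is at (317,232) px against a predicted (317,231.4), so the alignment is good. The white mark points along the holder's +x. I descend and grip.

Call:
jog_arm --pt "0 0 0 0 0 -0.007 0.085" --pt "0 0 0 0 0 -0.012 0.085" --pt "0 0 0 0 0 -0.012 0.085" --pt "0 0 0 0 0 -0.012 0.085" --pt "0 0 0 0 0 -0.007 0.085" --pt "0 0 0 0 0 -0.004 0.085" --pt "0 0 0 0 0 0 0.085" --pt "0 0 0 0 0 0 0.085" --pt "0 0 0 0 0 0 0.06" --pt "0 0 0 0 0 0 0.05" --squeeze 90

```text
clock: 4.45
tool_pos: [542.6, -35.3, 52.7]
eef_rot: [0.913, 0.409, 0.0, 0.0]
ft_force: [0.2, 0.4, -0.3]
opening: 0.688
```

Call:
jog_arm --pt "0 0 0 0 0 0 0.04" --pt "0 0 0 0 0 0 0.02" --pt "0 0 0 0 0 0 0.0" --pt "0 0 0 0 0 0 0.0" --pt "0 0 0 0 0 0 0.0" --pt "0 0 0 0 0 0 0.0" --pt "0 0 0 0 0 0 0.0" --pt "0 0 0 0 0 0 0.0" --pt "0 0 0 0 0 0 0.0" --pt "0 0 0 0 0 0 0.0"

```text
clock: 5.45
tool_pos: [542.7, -35.5, 53.1]
eef_rot: [0.913, 0.409, 0.0, 0.0]
ft_force: [-0.7, -0.5, 4.9]
opening: 0.443
```

```bash
python3 - <<'E'
from h import *
s=bot.read_state();print(s["clock"],s["tool_pos"],s["eef_rot"],s["opening"]*85.4,s["qpos"],s["ft_force"],s["ft_torque"])
E
```

```text
5.45 [542.69361171 -35.45659539  53.13937386] [9.12604628e-01 4.08842846e-01 4.20870475e-04 3.78223962e-04] 37.8404636256548 [ 0.07605259  0.64204627 -0.12945857  2.12477797  0.20821063  0.38526754
 -0.94951683] [-0.73337605 -0.53970547  4.90614995] [-0.08911324  0.1867106  -0.00457333]
```

Call:
jog_arm --pt "0 0 4 0 0 0 0.0" --pt "0 0 7 0 0 0 0.0" --pt "0 0 8 0 0 0 0.0" --pt "0 0 8 0 0 0 0.0" --pt "0 0 8 0 0 0 0.0" --pt "0 0 8 0 0 0 0.0" --pt "0 0 7 0 0 0 0.0" --pt "0 0 6 0 0 0 0.0" --pt "0 0 4 0 0 0 0.0" --pt "0 0 0 0 0 0 0.0"

```text
clock: 6.45
tool_pos: [541.7, -35.4, 52.5]
eef_rot: [0.586, 0.81, -0.0, -0.0]
ft_force: [-2.5, 0.3, 2.4]
opening: 0.441
```

```bash
python3 - <<'E'
from h import *
s=bot.read_state();q=s["eef_rot"];print(np.degrees(2*np.arctan2(q[1],q[0])));print(s["clock"],s["tool_pos"],s["eef_rot"],s["opening"]*85.4,s["qpos"],s["ft_force"],s["ft_torque"])
d=cams.get_image("wrist");crop(d,200,100,240,180,3,"w3.png")
d=cams.get_image("top");crop(d,235,125,170,105,4.7,"t3.png")
d=cams.get_image("scene");crop(d,250,190,200,100,4,"s3.png")
E
```

```text
108.25441835746271
6.45 [541.70176595 -35.38019781  52.54679059] [ 5.85987570e-01  8.10319956e-01 -2.34394707e-04 -2.84640932e-04] 37.63845361155221 [ 0.26845562  0.66952442 -0.39562448  2.1173155   0.57025484  0.45901072
 -0.25139495] [-2.45943432  0.30511587  2.42465967] [0.05381771 0.3904661  0.03351238]
```

View pics/w3.png

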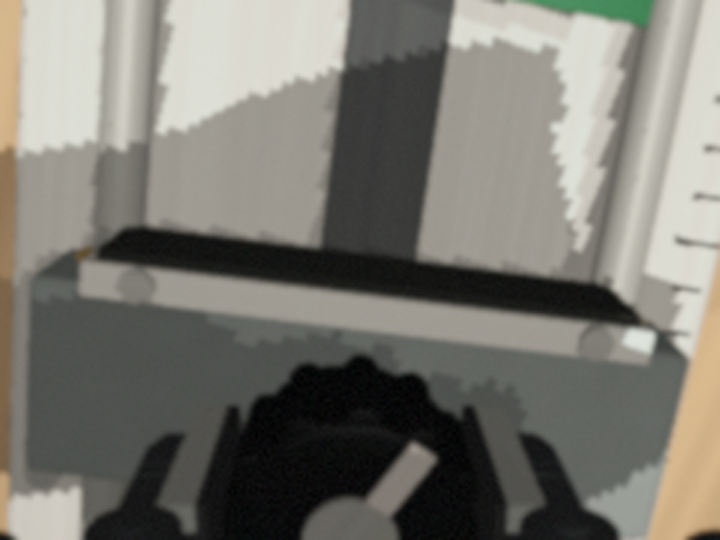

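View pics/t3.png

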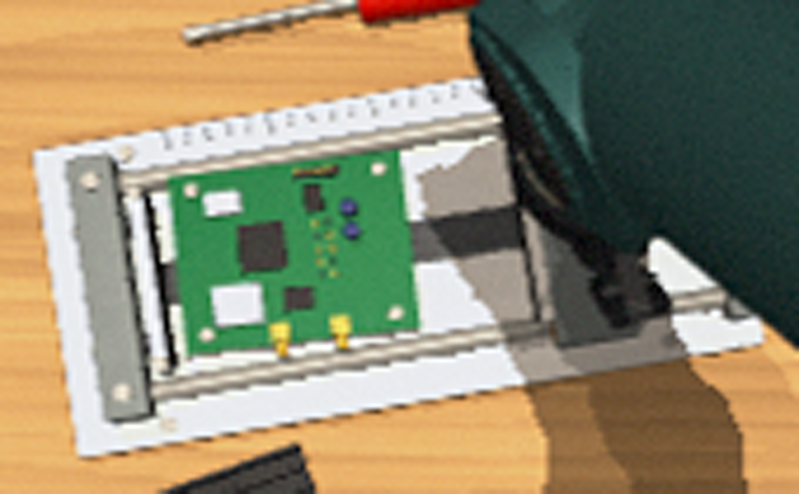

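View pics/s3.png

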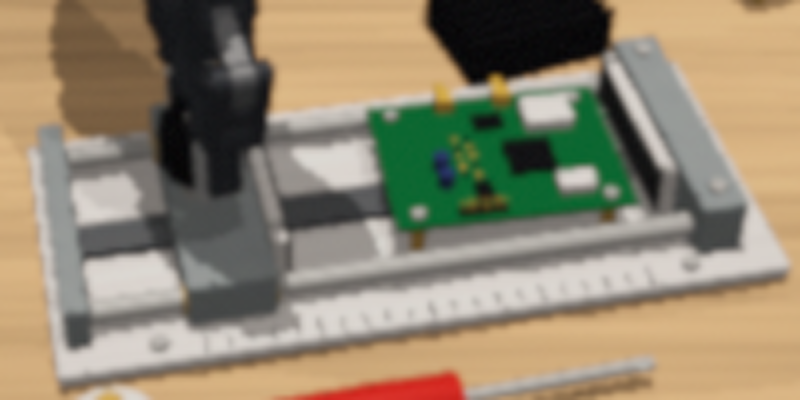

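The white mark turned with the gripper by the full 60° (48.3° → 108.3°), so the knob is loose. I slide 40 mm along +y, well short of the board, and read the friction.

Call:
jog_arm --pt "0 0 0 -0.0004 0.002 0 0.0" --pt "0 0 0 -0.0007 0.004 0 0.0" --pt "0 0 0 -0.001 0.005 0 0.0" --pt "0 0 0 -0.001 0.005 0 0.0" --pt "0 0 0 -0.001 0.0055 0 0.0" --pt "0 0 0 -0.001 0.005 0 0.0" --pt "0 0 0 -0.001 0.005 0 0.0" --pt "0 0 0 -0.0007 0.004 0 0.0" --pt "0 0 0 -0.0005 0.0025 0 0.0" --pt "0 0 0 -0.0003 0.0015 0 0.0"

```text
clock: 7.6
tool_pos: [534.3, 3.0, 52.5]
eef_rot: [0.587, 0.81, -0.001, 0.0]
ft_force: [-1.7, -2.4, 6.0]
opening: 0.443
```

```bash
cat >> h.py <<'E'
def st():
    s=bot.read_state();q=s["eef_rot"];t=np.radians(100.7);y=np.array([np.cos(t),np.sin(t)]);x=np.array([y[1],-y[0]])
    p=s["tool_pos"];f=s["ft_force"];c=np.array([525.4,50.15])
    print("t",s["clock"],"pos",p.round(2),"yaw",np.degrees(2*np.arctan2(q[1],q[0])).round(2),"holder xy",((p[:2]-c)@x).round(2),((p[:2]-c)@y).round(2),"F hx,hy,z",(f[:2]@x).round(2),(f[:2]@y).round(2),f[2].round(2),"T",s["ft_torque"].round(3),"op",(s["opening"]*85.4).round(2))
E
python3 - <<'E'
from h import *
st()
d=cams.get_image("wrist");crop(d,120,20,400,260,2,"w4.png")
d=cams.get_image("top");crop(d,235,125,170,105,4.7,"t4.png")
st()
E
```

```text
Traceback (most recent call last):
  File "h.py", line 18, in st
    print("t",s["clock"],"pos",p.round(2),"yaw",np.degrees(2*np.arctan2(q[1],q[0])).round(2),"holder xy",((p[:2]-c)@x).round(2),((p[:2]-c)@y).round(2),"F hx,hy,z",(f[:2]@x).round(2),(f[:2]@y).round(2),f[2].round(2),"T",s["ft_torque"].round(3),"op",(s["opening"]*85.4).round(2))
                                                                                                                                                                                                                                                        ^^^^^^^^^^^^^^^^^^^^^^^^^
AttributeError: 'float' object has no attribute 'round'
```

```bash
sed -i 's/(s\["opening"\]\*85.4).round(2)/round(s["opening"]*85.4,2)/' h.py
python3 - <<'E'
from h import *
st()
d=cams.get_image("wrist");crop(d,120,20,400,260,2,"w4.png")
d=cams.get_image("top");crop(d,235,125,170,105,4.7,"t4.png")
st()
E
```

```text
t 7.6 pos [534.29   3.    52.54] yaw 108.16 holder xy -0.02 -47.98 F hx,hy,z -2.09 -2.1 5.95 T [-0.537  0.392  0.002] op 37.81
t 7.7 pos [534.24   3.28  52.51] yaw 108.17 holder xy -0.02 -47.7 F hx,hy,z -2.58 -0.85 5.72 T [-0.28   0.423 -0.039] op 38.07
```

View pics/w4.png

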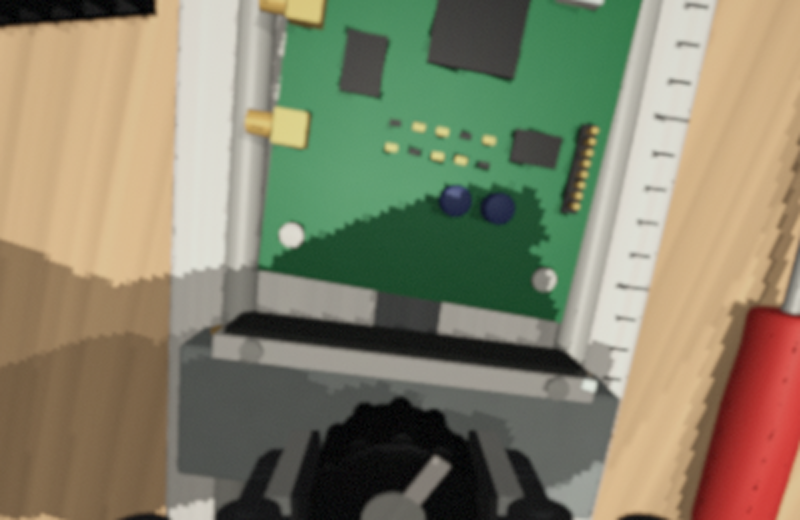

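View pics/t4.png

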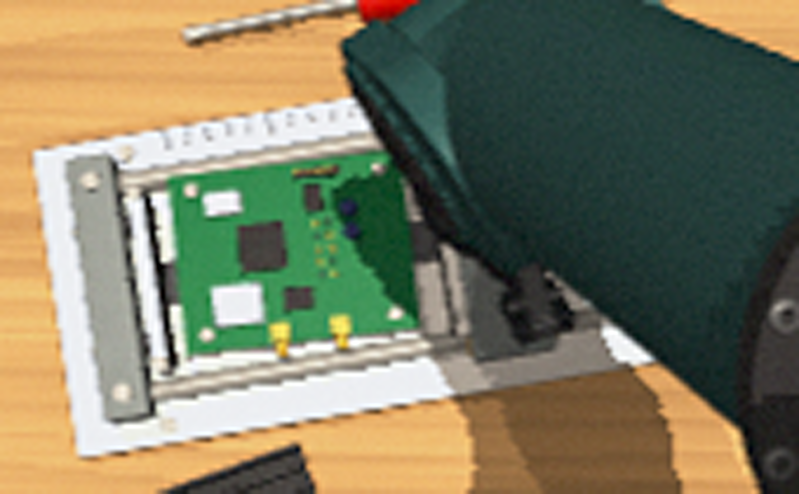

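Wrist view: the knob is still held and the jaw face is about 10 mm from the board's near edge. The jaw tracks at holder x ≈ 0 with friction of about 2–3 N. I continue slowly.

Call:
jog_arm --pt "0 0 0 -0.0003 0.0013 0 0.0" --pt "0 0 0 -0.0003 0.0013 0 0.0" --pt "0 0 0 -0.0003 0.0013 0 0.0" --pt "0 0 0 -0.0002 0.0013 0 0.0" --pt "0 0 0 -0.0003 0.0013 0 0.0" --pt "0 0 0 -0.0002 0.0013 0 0.0" --pt "0 0 0 -0.0003 0.0013 0 0.0" --pt "0 0 0 -0.0002 0.0013 0 0.0" --pt "0 0 0 -0.0002 0.0013 0 0.0" --pt "0 0 0 -0.0002 0.0013 0 0.0"

```text
clock: 8.7
tool_pos: [532.0, 14.8, 52.5]
eef_rot: [0.587, 0.81, -0.002, 0.001]
ft_force: [-1.4, -3.5, 4.4]
opening: 0.442
```

```bash
python3 - <<'E'
from h import *
st()
d=cams.get_image("wrist");crop(d,120,0,400,270,2,"w5.png")
d=cams.get_image("top");crop(d,235,125,170,105,4.7,"t5.png")
st()
E
```

```text
t 8.7 pos [532.01  14.8   52.54] yaw 108.13 holder xy -0.07 -35.96 F hx,hy,z -2.02 -3.14 4.36 T [-0.742  0.254  0.062] op 37.77
t 8.8 pos [531.93  15.34  52.56] yaw 108.14 holder xy -0.04 -35.41 F hx,hy,z -2.46 -2.97 5.67 T [-0.547  0.355  0.019] op 37.93
```

View pics/w5.png

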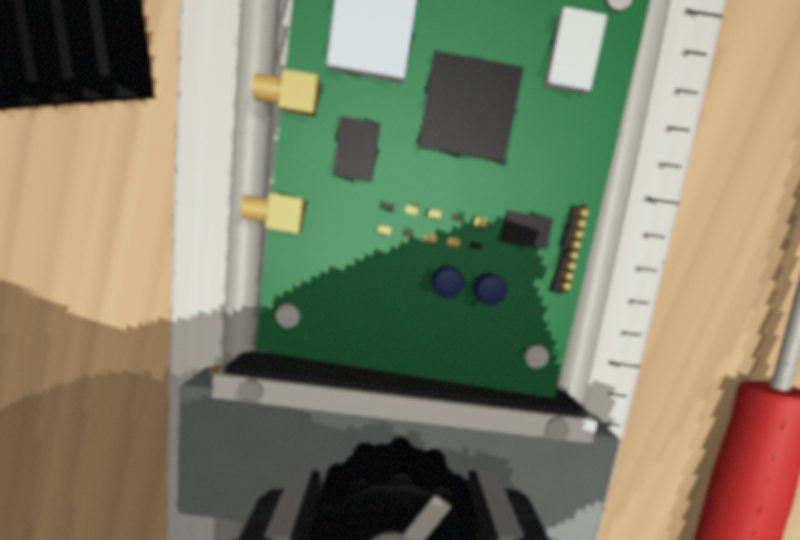

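View pics/t5.png

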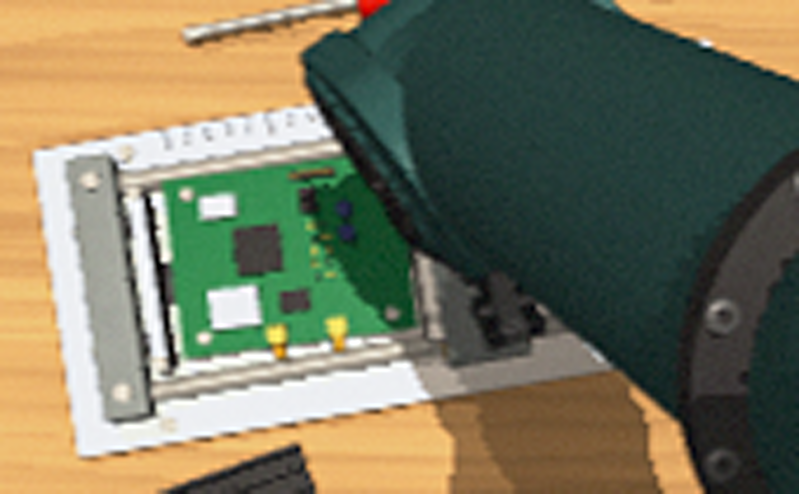

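The board is now against the jaw and moving with it, with force still at friction level (-3 N). Smaller steps from here.

Call:
jog_arm --pt "0 0 0 -0.0001 0.0006 0 0.0" --pt "0 0 0 -0.0001 0.0006 0 0.0" --pt "0 0 0 -0.0001 0.0006 0 0.0" --pt "0 0 0 -0.0001 0.0006 0 0.0" --pt "0 0 0 -0.0001 0.0006 0 0.0" --pt "0 0 0 -0.0001 0.0 0 0.0" --pt "0 0 0 0 0 0 0.0" --pt "0 0 0 0 0 0 0.0" --pt "0 0 0 0 0 0 0.0" --pt "0 0 0 0 0 0 0.0"

```text
clock: 9.8
tool_pos: [531.4, 18.0, 52.5]
eef_rot: [0.587, 0.81, -0.002, 0.001]
ft_force: [-1.2, -3.5, 5.2]
opening: 0.443
```

```bash
python3 - <<'E'
from h import *
st()
E
```

```text
t 9.8 pos [531.38  18.03  52.54] yaw 108.13 holder xy -0.09 -32.67 F hx,hy,z -1.84 -3.24 5.16 T [-0.66   0.323  0.025] op 37.84
```

Call:
jog_arm --pt "0 0 0 -0.0001 0.0004 0 0.0" --pt "0 0 0 -0.0001 0.0004 0 0.0" --pt "0 0 0 -0.0001 0.0004 0 0.0" --pt "0 0 0 -0.0001 0.0004 0 0.0" --pt "0 0 0 0 0.0004 0 0.0" --pt "0 0 0 0 0.0 0 0.0" --pt "0 0 0 0 0 0 0.0" --pt "0 0 0 0 0 0 0.0" --pt "0 0 0 0 0 0 0.0" --pt "0 0 0 0 0 0 0.0"

```text
clock: 10.8
tool_pos: [531.0, 20.0, 52.5]
eef_rot: [0.587, 0.81, -0.002, 0.001]
ft_force: [-1.7, -3.3, 5.2]
opening: 0.442
```

```bash
python3 - <<'E'
from h import *
st()
d=cams.get_image("top");crop(d,255,145,100,75,8,"t6.png")
E
```

```text
t 10.8 pos [531.04  19.96  52.55] yaw 108.12 holder xy -0.06 -30.72 F hx,hy,z -2.27 -2.97 5.24 T [-0.758  0.288 -0.003] op 37.76
```

View pics/t6.png

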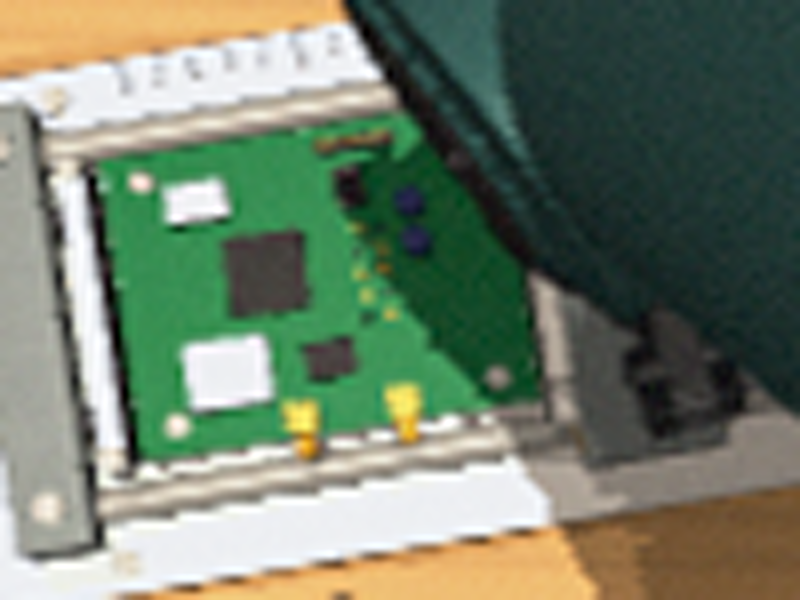

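The top view shows the board square, with its far edge nearly at the fixed jaw (about (120,330) in the crop). The next steps should bring up the spring force.

Call:
jog_arm --pt "0 0 0 -0.0001 0.0004 0 0.0" --pt "0 0 0 -0.0001 0.0004 0 0.0" --pt "0 0 0 -0.0001 0.0004 0 0.0" --pt "0 0 0 0 0.0003 0 0.0" --pt "0 0 0 0 0.0 0 0.0" --pt "0 0 0 0 0.0 0 0.0" --pt "0 0 0 0 0 0 0.0" --pt "0 0 0 0 0 0 0.0" --pt "0 0 0 0 0 0 0.0" --pt "0 0 0 0 0 0 0.0"

```text
clock: 11.85
tool_pos: [530.7, 21.4, 52.5]
eef_rot: [0.587, 0.81, -0.002, 0.001]
ft_force: [-0.8, -4.1, 5.5]
opening: 0.444
```

```bash
python3 - <<'E'
from h import *
st()
E
```

```text
t 11.85 pos [530.75  21.45  52.54] yaw 108.13 holder xy -0.07 -29.2 F hx,hy,z -1.5 -3.84 5.52 T [-0.636  0.277 -0.014] op 37.9
```

Call:
jog_arm --pt "0 0 0 -0.0001 0.0003 0 0.0" --pt "0 0 0 -0.0001 0.0003 0 0.0" --pt "0 0 0 0 0.0004 0 0.0" --pt "0 0 0 0 0.0 0 0.0" --pt "0 0 0 0 0.0 0 0.0" --pt "0 0 0 0 0.0 0 0.0" --pt "0 0 0 0 0 0 0.0" --pt "0 0 0 0 0 0 0.0" --pt "0 0 0 0 0 0 0.0" --pt "0 0 0 0 0 0 0.0"

```text
clock: 12.85
tool_pos: [530.6, 22.1, 52.5]
eef_rot: [0.587, 0.81, -0.002, 0.001]
ft_force: [-2.1, -3.8, 5.7]
opening: 0.436
```

```bash
python3 - <<'E'
from h import *
st()
E
```

```text
t 12.85 pos [530.59  22.11  52.54] yaw 108.12 holder xy -0.11 -28.52 F hx,hy,z -2.77 -3.3 5.7 T [-0.77   0.234  0.084] op 37.27
```

Call:
jog_arm --pt "0 0 0 -0.0001 0.0004 0 0.0" --pt "0 0 0 -0.0001 0.0004 0 0.0" --pt "0 0 0 0 0.0004 0 0.0" --pt "0 0 0 0 0.0003 0 0.0" --pt "0 0 0 0 0.0 0 0.0" --pt "0 0 0 0 0.0 0 0.0" --pt "0 0 0 0 0 0 0.0" --pt "0 0 0 0 0 0 0.0" --pt "0 0 0 0 0 0 0.0" --pt "0 0 0 0 0 0 0.0"

```text
clock: 13.85
tool_pos: [530.5, 22.4, 52.5]
eef_rot: [0.587, 0.809, -0.003, 0.001]
ft_force: [-1.2, -5.8, 5.7]
opening: 0.438
```

```bash
python3 - <<'E'
from h import *
st()
d=cams.get_image("top");crop(d,255,145,100,75,8,"t7.png")
st()
d=cams.get_image("scene");crop(d,330,190,120,80,6,"s7.png")
st()
E
```

```text
t 13.85 pos [530.54  22.35  52.53] yaw 108.06 holder xy -0.11 -28.27 F hx,hy,z -2.22 -5.48 5.68 T [-1.24   0.166 -0.008] op 37.45
t 13.9 pos [530.52  22.35  52.52] yaw 108.07 holder xy -0.13 -28.27 F hx,hy,z -1.64 -6.43 5.51 T [-1.192  0.069 -0.013] op 37.37
t 13.95 pos [530.51  22.37  52.53] yaw 108.07 holder xy -0.13 -28.25 F hx,hy,z -2.17 -6.37 6.25 T [-1.188  0.119  0.026] op 37.93
```

View pics/t7.png

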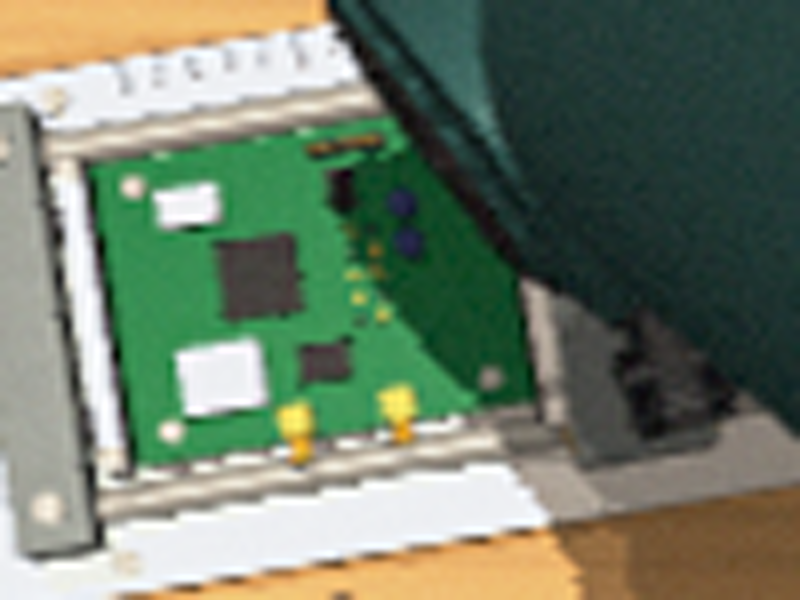

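View pics/s7.png

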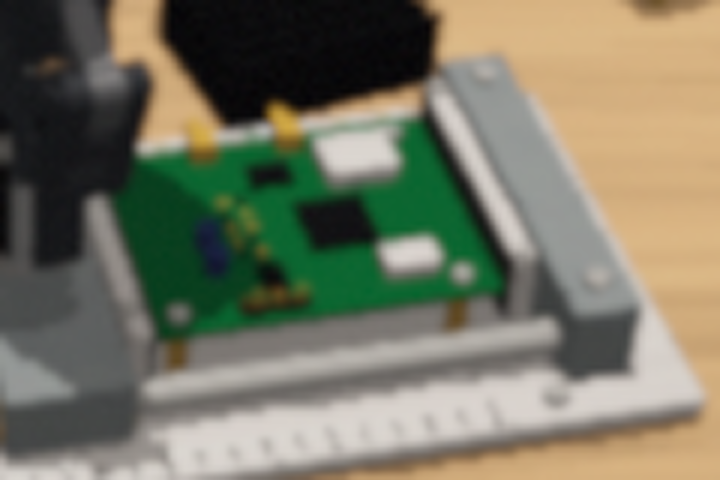

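Contact with the spring jaw: force rose from -3.3 to about -6.2 N while the jaw moved 0.25 mm. That puts contact at ≈ -28.6 mm. I go about 0.65 mm further, aiming for about -11 N total (8 N on the board).

Call:
jog_arm --pt "0 0 0 -0.0001 0.0004 0 0.0" --pt "0 0 0 -0.0001 0.0004 0 0.0" --pt "0 0 0 -0.0001 0.0004 0 0.0" --pt "0 0 0 0 0.0004 0 0.0" --pt "0 0 0 0 0.0004 0 0.0" --pt "0 0 0 0 0.0 0 0.0" --pt "0 0 0 0 0 0 0.0" --pt "0 0 0 0 0 0 0.0" --pt "0 0 0 0 0 0 0.0" --pt "0 0 0 0 0 0 0.0"

```text
clock: 14.95
tool_pos: [530.5, 22.7, 52.5]
eef_rot: [0.588, 0.809, -0.003, 0.002]
ft_force: [-0.2, -8.7, 5.3]
opening: 0.437
```

```bash
python3 - <<'E'
from h import *
st()
cams.get_image("top");st()
cams.get_image("top");st()
E
```

```text
t 14.95 pos [530.46  22.71  52.53] yaw 107.99 holder xy -0.12 -27.9 F hx,hy,z -1.76 -8.52 5.35 T [-1.674 -0.038  0.048] op 37.3
t 15.0 pos [530.43  22.76  52.51] yaw 107.99 holder xy -0.14 -27.85 F hx,hy,z -3.28 -8.32 5.78 T [-1.713 -0.069  0.062] op 38.09
t 15.05 pos [530.46  22.76  52.53] yaw 107.99 holder xy -0.11 -27.85 F hx,hy,z -1.67 -7.57 5.45 T [-1.673 -0.035  0.02 ] op 37.86
```

Call:
jog_arm --pt "0 0 0 -0.0001 0.0004 0 0.0" --pt "0 0 0 -0.0001 0.0004 0 0.0" --pt "0 0 0 0 0.0004 0 0.0" --pt "0 0 0 0 0.0002 0 0.0" --pt "0 0 0 0 0.0 0 0.0" --pt "0 0 0 0 0.0 0 0.0" --pt "0 0 0 0 0 0 0.0" --pt "0 0 0 0 0 0 0.0" --pt "0 0 0 0 0 0 0.0" --pt "0 0 0 0 0 0 0.0"

```text
clock: 16.05
tool_pos: [530.4, 23.0, 52.5]
eef_rot: [0.588, 0.809, -0.004, 0.002]
ft_force: [0.1, -8.9, 5.1]
opening: 0.441
```

```bash
python3 - <<'E'
from h import *
st()
cams.get_image("top");st()
cams.get_image("top");st()
E
```

```text
t 16.05 pos [530.39  23.02  52.54] yaw 107.94 holder xy -0.14 -27.58 F hx,hy,z -1.59 -8.8 5.06 T [-2.112 -0.142  0.005] op 37.63
t 16.1 pos [530.41  23.    52.53] yaw 107.94 holder xy -0.12 -27.61 F hx,hy,z -1.34 -10.16 4.97 T [-2.077 -0.177  0.034] op 37.97
t 16.15 pos [530.4   22.97  52.5 ] yaw 107.94 holder xy -0.14 -27.63 F hx,hy,z -2.33 -11.12 5.88 T [-2.041 -0.114  0.013] op 37.9
```

Total is about -10 N, so the board sees about 7 N and the give is about 0.95 mm. I turn clockwise through the free range first and check that the push is kept.

Call:
jog_arm --pt "0 0 -3 0 0 0 0.0" --pt "0 0 -5 0 0 0 0.0" --pt "0 0 -6 0 0 0 0.0" --pt "0 0 -6 0 0 0 0.0" --pt "0 0 -6 0 0 0 0.0" --pt "0 0 -5 0 0 0 0.0" --pt "0 0 -3 0 0 0 0.0" --pt "0 0 0 0 0 0 0.0" --pt "0 0 0 0 0 0 0.0" --pt "0 0 0 0 0 0 0.0"

```text
clock: 17.15
tool_pos: [530.9, 23.2, 52.6]
eef_rot: [0.799, 0.601, -0.002, 0.003]
ft_force: [1.6, -9.6, 2.6]
opening: 0.44
```

```bash
python3 - <<'E'
from h import *
st()
cams.get_image("top");st()
cams.get_image("top");st()
E
```

```text
t 17.15 pos [530.93  23.21  52.55] yaw 73.9 holder xy 0.43 -27.5 F hx,hy,z -0.21 -9.72 2.6 T [-2.113 -0.214 -0.04 ] op 37.56
t 17.2 pos [530.94  23.21  52.56] yaw 73.91 holder xy 0.44 -27.5 F hx,hy,z -0.82 -11.13 4.07 T [-2.148 -0.266 -0.026] op 37.51
t 17.25 pos [530.94  23.21  52.56] yaw 73.9 holder xy 0.44 -27.5 F hx,hy,z -0.13 -10.88 2.61 T [-2.097 -0.216 -0.045] op 37.71
```

Call:
jog_arm --pt "0 0 -3 0 0 0 0.0" --pt "0 0 -4 0 0 0 0.0" --pt "0 0 -4 0 0 0 0.0" --pt "0 0 -4 0 0 0 0.0" --pt "0 0 -4 0 0 0 0.0" --pt "0 0 -4 0 0 0 0.0" --pt "0 0 -3 0 0 0 0.0" --pt "0 0 0 0 0 0 0.0" --pt "0 0 0 0 0 0 0.0" --pt "0 0 0 0 0 0 0.0"

```text
clock: 18.25
tool_pos: [531.3, 23.2, 53.1]
eef_rot: [0.913, 0.408, -0.001, 0.004]
ft_force: [-0.2, -12.1, 6.9]
opening: 0.438
```

```bash
python3 - <<'E'
from h import *
st()
d=cams.get_image("wrist");crop(d,200,80,240,180,3,"w8.png");st()
E
```

```text
t 18.25 pos [531.31  23.15  53.1 ] yaw 48.19 holder xy 0.79 -27.63 F hx,hy,z -2.45 -11.89 6.92 T [-2.321 -0.101  0.736] op 37.37
t 18.3 pos [531.29  23.15  53.11] yaw 48.19 holder xy 0.77 -27.63 F hx,hy,z -0.79 -12.35 6.82 T [-2.338 -0.101  0.71 ] op 37.59
```

View pics/w8.png

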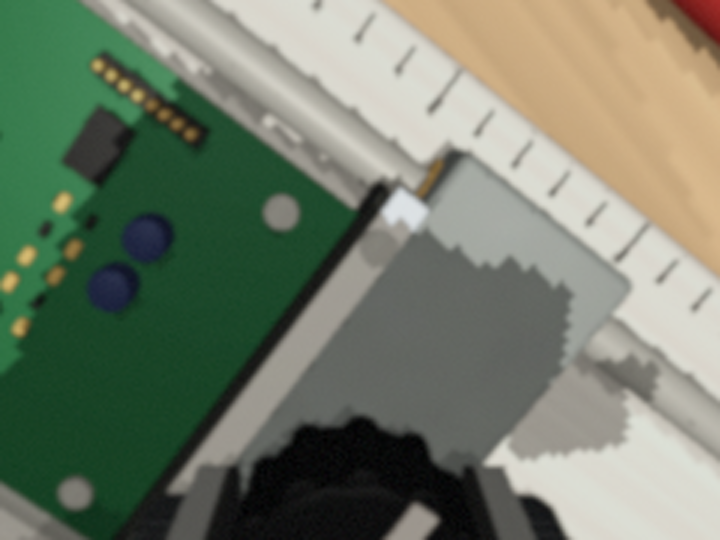

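The knob is back at its starting angle (48.2°) with about 0.72 N m on it, so it has bitten. I unload the push before opening. This also tests the clamp, because the knob should stay put.

Call:
jog_arm --pt "0 0 0 0.0002 -0.0012 0 0.0" --pt "0 0 0 0.0002 -0.0012 0 0.0" --pt "0 0 0 0.0002 -0.0012 0 0.0" --pt "0 0 0 0.0003 -0.0012 0 0.0" --pt "0 0 0 0.0003 -0.0012 0 0.0" --pt "0 0 0 0 0 0 0.0" --pt "0 0 0 0 0 0 0.0" --pt "0 0 0 0 0 0 0.0" --pt "0 0 0 0 0 0 0.0" --pt "0 0 0 0 0 0 0.0"

```text
clock: 19.3
tool_pos: [531.4, 22.8, 53.1]
eef_rot: [0.912, 0.41, -0.0, 0.001]
ft_force: [-2.8, -1.8, 8.5]
opening: 0.444
```

```bash
python3 - <<'E'
from h import *
st()
E
```

```text
t 19.3 pos [531.38  22.79  53.09] yaw 48.42 holder xy 0.8 -27.99 F hx,hy,z -3.12 -1.27 8.52 T [-0.331  0.47   0.566] op 37.92
```

Call:
jog_arm --pt "0 0 -1 0 0 0 0.0" --pt "0 0 -1 0 0 0 0.0" --pt "0 0 0 0 -0.0002 0 0.0" --pt "0 0 0 0 -0.0002 0 0.0" --pt "0 0 0 0 0 0 0.0" --pt "0 0 0 0 0 0 0.0" --pt "0 0 0 0 0 0 0.0" --pt "0 0 0 0 0 0 0.0" --pt "0 0 0 0 0 0 0.0" --pt "0 0 0 0 0 0 0.0"

```text
clock: 20.3
tool_pos: [531.4, 22.7, 53.2]
eef_rot: [0.919, 0.395, 0.0, 0.001]
ft_force: [-2.8, -1.5, 9.0]
opening: 0.44
```

```bash
python3 - <<'E'
from h import *
st()
d=cams.get_image("wrist");cv2.imwrite("pics/w9.png",d["frame"][:,:,::-1]);st()
E
```

```text
t 20.3 pos [531.43  22.72  53.15] yaw 46.48 holder xy 0.84 -28.07 F hx,hy,z -3.07 -0.99 8.98 T [-0.233  0.512  0.716] op 37.59
t 20.35 pos [531.43  22.76  53.16] yaw 46.48 holder xy 0.83 -28.03 F hx,hy,z -1.67 -1.17 8.47 T [-0.196  0.517  0.694] op 37.96
```

Call:
jog_arm --pt "0 0 0 0 0 0 0.045" --pt "0 0 0 0 0 0 0.055" --pt "0 0 0 0 0 0 0.07" --pt "0 0 0 0 0 0 0.08" --pt "0 0 0 0 0 0 0.085" --pt "0 0 0 0 0 0 0.085" --pt "0 0 0 0 0 0 0.085" --pt "0 0 0 0 0 0.002 0.085" --pt "0 0 0 0 0 0.005 0.085" --pt "0 0 0 0 0 0.01 0.085"

```text
clock: 21.35
tool_pos: [530.7, 23.2, 69.4]
eef_rot: [0.92, 0.393, -0.001, -0.0]
ft_force: [-0.1, 1.1, -0.6]
opening: 0.996
```

Call:
jog_arm --pt "0 0 0 0 0 0.015 0.085" --pt "0 0 0 0 0 0.015 0.085" --pt "0 0 0 0 0 0.015 0.085" --pt "0 0 0 0 0 0.01 0.085" --pt "0 0 0 0 0 0.005 0.085" --pt "0 0 0 0 0 0 0.085" --pt "0 0 0 0 0 0 0.085" --pt "0 0 0 0 0 0 0.085" --pt "0 0 0 0 0 0 0.085" --pt "0 0 0 0 0 0 0.085"

```text
clock: 22.35
tool_pos: [530.9, 23.2, 128.8]
eef_rot: [0.92, 0.393, -0.0, -0.0]
ft_force: [0.4, -0.1, -0.6]
opening: 0.995
```

```bash
python3 - <<'E'
from h import *
st()
d=cams.get_image("wrist");crop(d,160,60,320,220,2.5,"w10.png")
d=cams.get_image("top");crop(d,255,145,100,75,8,"t10.png")
d=cams.get_image("scene");crop(d,330,190,120,80,6,"s10.png")
st()
E
```

```text
t 22.35 pos [530.85  23.24 128.84] yaw 46.27 holder xy 0.36 -27.46 F hx,hy,z 0.34 -0.21 -0.64 T [-0.021  0.002 -0.007] op 85.0
t 22.5 pos [531.03  23.27 129.09] yaw 46.27 holder xy 0.54 -27.46 F hx,hy,z 0.31 -0.15 0.06 T [0.006 0.031 0.008] op 85.11
```

View pics/w10.png

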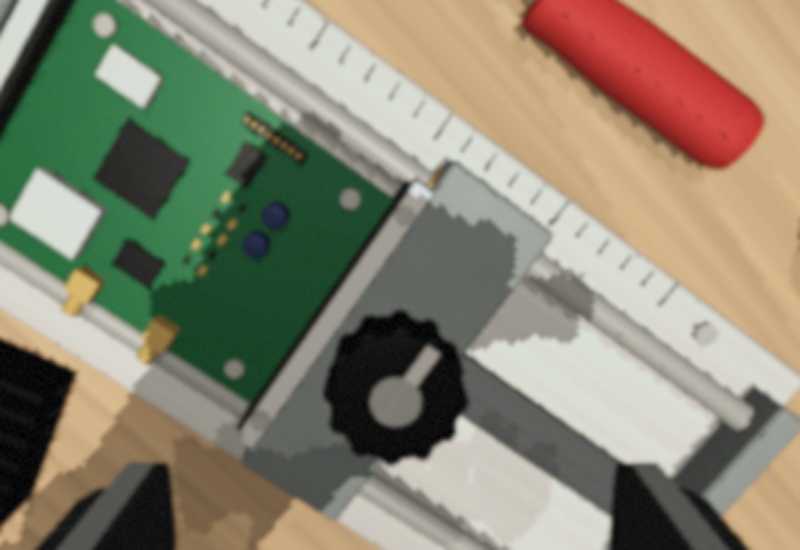

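View pics/t10.png

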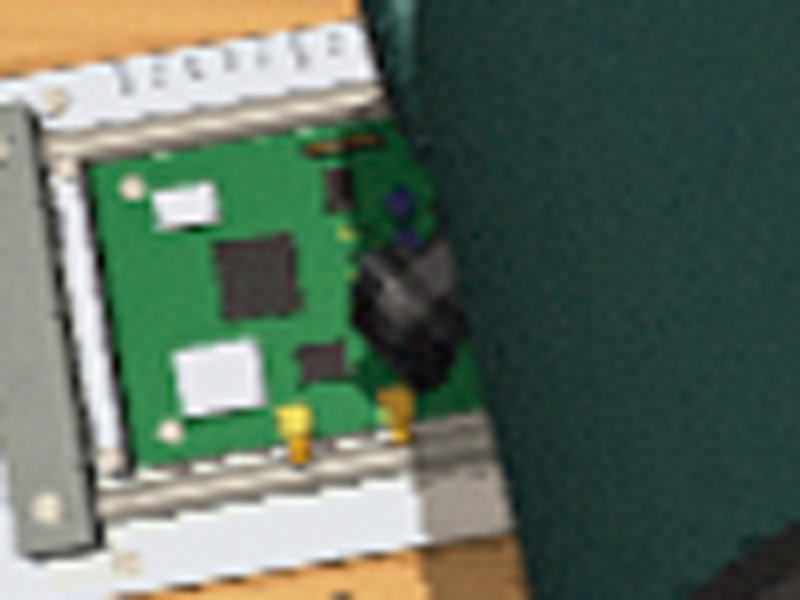

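View pics/s10.png

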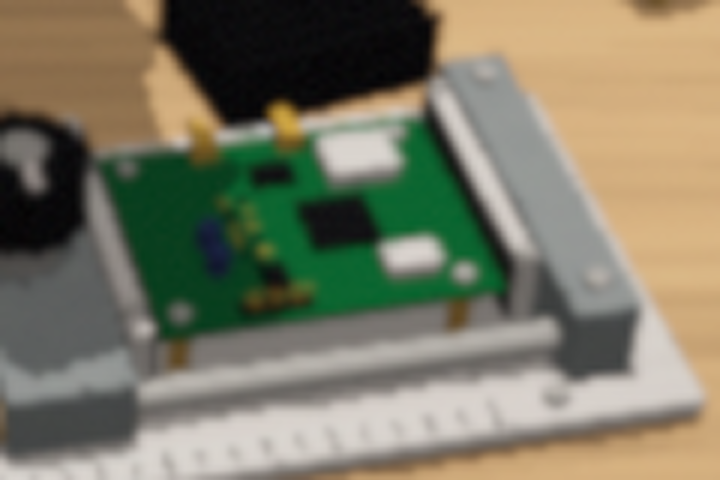

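The board stands square between both jaws with the gripper clear. The mark looks a few degrees off the jaw line, so I measure it more accurately.

```bash
python3 - <<'E'
from h import *
d=cams.get_image("wrist");crop(d,280,175,80,80,7,"w11.png")
np.savez("w11.npz",**{k:d[k] for k in d})
st()
E
```

```text
t 22.55 pos [531.08  23.23 129.17] yaw 46.27 holder xy 0.58 -27.51 F hx,hy,z -0.41 0.71 1.37 T [-0.018 -0.038  0.026] op 85.01
```

View pics/w11.png

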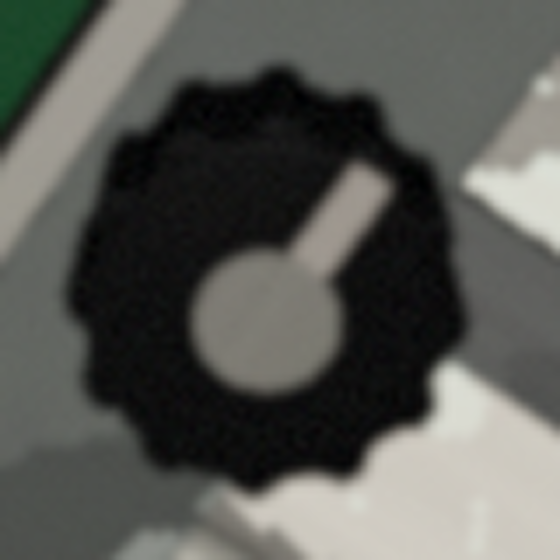

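```bash
python3 - <<'E'
import cv2
i=cv2.imread("pics/w2.png");cv2.imwrite("pics/w2b.png",cv2.resize(i[310:600,240:530],None,fx=2,fy=2,interpolation=cv2.INTER_CUBIC))
E
```

```text
(no output)
```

View pics/w2b.png

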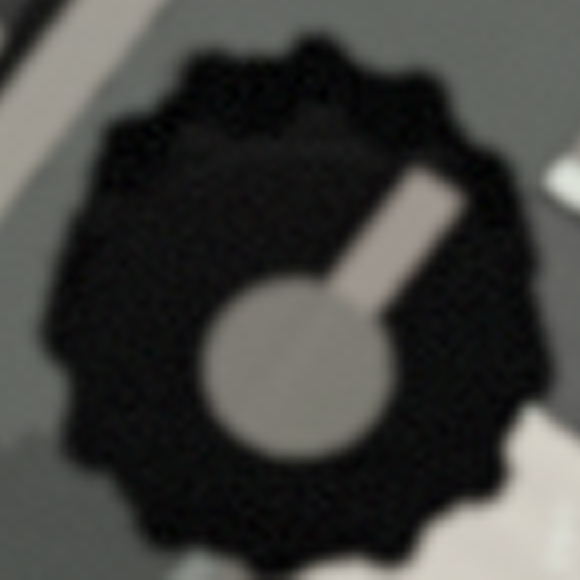

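The mark's angle in the image changed 52.8° → 54.0° while the camera yaw changed by -2°. The knob is therefore within 1° of its original tight angle. One more check: sub-pixel shift of the board and the spring jaw between pictures.

```bash
python3 - <<'E'
import cv2,numpy as np
def sh(a,b,r,s):
    A=cv2.imread("pics/"+a,0);B=cv2.imread("pics/"+b,0)
    x,y,w,h=r;A=A[y:y+h,x:x+w].astype(np.float32);B=B[y:y+h,x:x+w].astype(np.float32)
    W=np.eye(2,3,dtype=np.float32)
    c,W=cv2.findTransformECC(A,B,W,cv2.MOTION_TRANSLATION,(3,200,1e-6),None,5)
    return c,(W[:,2]/s).round(3)
print("top board t6->t7",sh("t6.png","t7.png",(130,170,180,250),8))
print("top board t7->t10",sh("t7.png","t10.png",(130,170,170,250),8))
print("top anvil t6->t10",sh("t6.png","t10.png",(62,190,45,240),8), "t6->t7",sh("t6.png","t7.png",(62,190,45,240),8))
print("top fixed",sh("t6.png","t10.png",(0,420,120,150),8))
print("scene board s7->s10",sh("s7.png","s10.png",(290,110,190,170),6))
print("scene anvil",sh("s7.png","s10.png",(440,110,90,180),6))
print("scene fixed",sh("s7.png","s10.png",(540,200,160,180),6))
E
```

```text
top board t6->t7 (0.9817535334631972, array([-0.874,  0.558], dtype=float32))
top board t7->t10 (0.9939114212953136, array([-0.214,  0.04 ], dtype=float32))
top anvil t6->t10 (0.9622705740068652, array([-0.062,  0.8  ], dtype=float32)) t6->t7 (0.9849063643058735, array([-0.036,  0.257], dtype=float32))
top fixed (0.9685499922326904, array([-0.057,  0.007], dtype=float32))
scene board s7->s10 (0.9979770830132211, array([ 0.267, -0.023], dtype=float32))
scene anvil (0.9906537542897081, array([ 0.22 , -0.123], dtype=float32))
scene fixed (0.9997914713086617, array([-0.002,  0.009], dtype=float32))
```

The board moved a further 0.47 mm (top) and 0.49 mm (scene) after the point where the force put the give at about 0.4 mm. Total give is therefore ≈ 0.9 mm, about 7 N, and it held after release. I hand the job in.

```bash
python3 -c "
from bench import bot
print(bot.finish_job())"
```

```text
the job is handed in; nothing more can be done
None
```

The board is clamped square between the two jaws, and I handed the job in at about 22.5 s with the gripper open and clear above the knob.

- **Loosen:** I gripped the knob at 90 N, broke it loose anticlockwise and backed it off 60°. The white mark turned with the gripper.
- **Slide:** I moved the jaw about 59 mm by the knob. It pushed the board square and up against the spring-backed jaw.
- **Tighten:** I turned the knob back with about 0.7 N m on it, eased off the push, then opened the gripper and rose clear.

**Last checks**
- **Knob angle:** the mark is within about 1° of where it was when tight at the start.
- **Board force:** before tightening, the wrist read about 10–11 N, of which about 3 N is friction, so the board saw about 7–8 N. Readings reached about 12 N while tightening, so the board was never near 20 N.
- **Spring give:** image shifts in two cameras, added to the force reading, put the give at about 0.9 mm (about 7 N) after release.
- **Other things on the bench:** I touched none of them, but I took no final wide picture to confirm it.

**Disagreements**
- **Backward shift:** the tool moved back about 0.4 mm when I eased off the push. The after-release pictures show the board had not moved back, so I put it down to flex in the grip.
- **Fixed-jaw image shift:** the top-view check of the fixed jaw plate alone was unusable because the plate has too little texture. I relied on the board and scene-camera shifts instead.

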